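Unlock the sample carrier and hold its lid wide

ROBOT

A 7-joint arm with a two-finger parallel gripper is mounted at the origin on the work surface. World frame = base frame: x ahead of the robot, y to its left, z up, the work surface at z = 0. Lengths are in m, angles in rad, forces in N, time in s.
With the tool pointing down it reaches from about 0.4 to 0.85 m from the base axis. Payload 6.9 kg.
Tool frame: the origin (TCP) lies at the very end of the fingers, on their centre line; the grasp point (between the pads) lies 19 mm behind it (ctrl.pinch_z is the distance from the TCP to the grasp point, in m); z points along the fingers, y is the direction in which the jaws open and shut (so a half turn about z gives the same grasp; the last joint's range is limited). The gripper opens to 85 mm and grips with 20 to 120 N. Pads are 22 mm wide; open, the fingers measure 114 mm over their backs; the gripper's body (76 mm by 85 mm) begins 54 mm behind the grasp point. The pads swing forward as they close: fully open they stand 13 mm farther back than shut.
Start: joints at [1.258, 0.507, -0.238, 1.5, 0.126, 1.149, -0.155], TCP at [0.254, -0.571, 0.231] pointing down, gripper open.
Joint ranges: [-3.08, 3.08], [-0.24, 2.05], [-1.43, 1.35], [0, 2.5], [-1.52, 4.66], [0.17, 1.96], [-2.89, 2.89]. Speed limits (rad/s): [2.39, 2.39, 3.14, 3.14, 3.14, 3.14, 3.14].

INTERFACE

Orientations are given as a rotation vector (axis times angle).
In Python, from station import ctrl gives the robot as it stands. The module is installed in compiled form; this text tells all that it offers.
- The arm moves only by the tool drive_tool, never from a script. Its argument "steps" is a list of rows, each a list of 5 numbers: the opening in per cent of the stroke, from 0 (shut) to 100 (fully open), then the shift along the tool's x, y, z in mm, then the turn about the tool's z in degrees. A call has 1 to 10 rows; each row shifts and turns the commanded pose from where the row before left it, along the tool's axes as they then stand; what a row does not reach is not made up. A row lasts 1/8 s, in which the tool goes at most 62.5 mm and 10.7 degrees, less where a joint would pass 70% of its speed; a pose out of reach is approached as far as the arm can. A call is refused whole if a number of a shift passes 62.5 or a number of a turn 10.7, either way. A call with a gripper value outside its range is refused whole. The fingers move at their own pace and stop on an object; the grip force is fixed at half the most. Time passes only in rows, so rows that do not move let the fingers close. It gives the time, the measured TCP pose, the force and the opening at its end, in the units of the state.
- ctrl.read_state(): the state, without advancing time (a new reading comes with each control period).
- ctrl.grab_frame(name): name is "scene" or "side" or "wrist"; returns the picture (480x640x3 uint8, blue, green, red); there is no depth.
- ctrl.camera_params(name): a dict with "camera_matrix" (3x3 intrinsics, pixels), "R" (3x3) and "t" (3): a world point X has camera coordinates R X + t. Camera axes: x right, y down, z forward; pixel columns grow to the right and rows downward; lengths in m; the calibration is good to about 2 mm. A picture is of the moment at which its call begins: read the wrist's pose just before it. camera_params takes no time and is no camera call; for the wrist camera it gives the pose at the moment of the call.
- ctrl.hand_in(): hands the job in, once; it reports no verdict.
The state is a dict: "time": time; "joints": joint angles; "joint_velocities": joint speeds; "tau": joint torques, N m; "ee_pos": TCP position; "orientation": TCP orientation; "wrist_force": force on the tool from outside, world axes, zero at the start; "moment": the same for the moment, N m; "opening": finger opening in m.
Only numpy, scipy, OpenCV 4.12 (cv2) and the standard library are available. Lean on these libraries where they do the work, as an engineer would, in place of code of your own. Each camera call takes 0.05 s, during which the arm holds its last target. There are 200 camera calls.

TASK

Open the sample carrier on the lab bench for a colleague who needs both hands to lift the plates out. First pinch the two red tabs of the transport lock fully together so that they stay drawn in; then squeeze the two orange buttons of the lid handle, keep them squeezed and swing the lid up, past the detent at half open, until it stands upright. Finish while holding: still squeezing the handle, the lid kept still and upright by your grip, the lock left drawn in, and the things standing around the carrier not pushed about or knocked over.

Things in the scene. Friction and masses are not known exactly. Their poses are not given: they have to be found in the camera images.
- carrier: white sample carrier with blue ribs and a clear-windowed lid, 180 deep (x) x 340 wide (y) x 100 mm high, lid shut; it stands firmly and does not shift. Origin: centre of its underside, on the bench. x runs from the front face (x = -90 mm, facing the robot, with lock and handle) to the hinge side, y to its left, z up; its yaw varies
- lock: transport lock: grey block 36 mm wide with two upright red tabs in front of it, each linked to a steel bolt that lies over a lug of the lid. On the carrier's front face, 105 mm left or right of the middle (varies); the other seat carries a black temperature logger. Origin: on the front face at bench height, mid lock; axes as the carrier's
- lock_grip (a point): midway between the red tabs, 40 mm in front of the front face, 101 mm above the bench. Tabs' outer faces: 48 mm apart along the carrier's y (28 drawn in); each tab 20 mm long (x), 88 to 114 mm above the bench. Pinch along y from above; before, beside and below the tabs is free room; block, bolts and lugs reach out 17 mm from the front face
- lock_tab (a joint): how far the left red tab is drawn in, m: 0 locked (starts 0 to 0.001), 0.010 fully in. The two tabs are linked and move equally and oppositely, so pressing one moves both; the bolts are off the lid's lugs beyond 0.006. 2 N of friction on each tab (4 N in all), no spring: they stay where they are left
- handle_grip (a point): midway between the two orange buttons of the lid handle, a blue tongue 26 wide x 22 high x 56 mm long at the middle of the lid's front edge. The point lies 40 mm in front of that edge, 220 mm from the hinge line, 96 mm above the bench with the lid shut, 316 mm with it upright. Beside the handle is free room for fingers; steel strike plates at the front face reach out 15 mm
- button_left: left orange squeeze button of the lid handle: round, flat-ended, 24 mm across, on the line through handle_grip parallel to the carrier's y. Ends of the two buttons 48 mm apart (34 squeezed). Origin on that line at the handle's middle, moving in with the button. It turns freely in its bore, so the lid pivots about the buttons while a gripper that pinches them keeps pointing down
- button_right: right orange squeeze button of the lid handle, the mirror image of the left one
- catch (a joint): how far the left orange button is squeezed in, m: 0 out, 0.007 fully in. The buttons are linked like the lock's tabs; a spring pushes each out with 2.4 N at first, 6.6 N fully in. Its steel noses hold the lid to the carrier until about 0.005; let go, the buttons spring out again
- lid (a joint): lid angle, rad: 0 shut, 1.57 upright, stop 1.75. Lock and catch each hold it under about 0.01. Damped hinge with closing spring: the handle takes about 4 N to lift, 10 N to pass the spring-ball detent (about 0.9 to 1.1), 2 to 3 N to hold upright. Let go beyond the detent, it drops back and rests on it at about 1.1; let go below, it falls shut
- lid_hinge (a point): middle of the lid's hinge line, at the rear top edge of the carrier: 90 mm behind its centre, 96 mm above the bench. The hinge line runs along the carrier's y
- tip_box: bystander: yellow pipette tip box, 88 x 128 x 70 mm, loose. Origin: centre of its underside, z up
- tube_rack: bystander: white tube rack with orange-capped tubes, 80 x 150 mm, 121 mm high, loose. Origin: centre of its underside, z up
- reagent_bottle: bystander: white round bottle with a blue cap and band, 68 mm across, 125 mm high, loose. Origin: centre of its underside, z up

How it is judged:
By the outcome, as a careful person would: the job done as asked, in the order asked, and still so for the second after the job is handed in, while the arm keeps its last pose, push and grip.
It also fails if it takes over 58 s, if anything falls off the work surface, if the arm or the gripper's body presses on something with over 40 N, if the wrist force passes 120 N, or if a joint passes its speed limit or range.

## Working session

There is one attempt and no reset: what is moved stays moved. The work goes in short steps, Python scripts to look and compute and a tool call to move; the robot and the scene stay as the last step left them, time stands still between calls to the robot, and variables do not carry over. Pictures are saved under pics/ and viewed, about 8 in all and at most 12, crops included, and the job is handed in when it is done.

Besides the shell and the picture viewer there is one more tool, called after "Emit:" as name(argument=value, ...) on one line, values as JSON. drive_tool: Moves the arm, as the interface text tells. Its arguments: {"type":"object","properties":{"steps":{"type":"array","items":{"type":"array","items":{"type":"number"}}}},"required":["steps"]}

```bash
mkdir -p pics; python3 - <<'E'
from station import ctrl
import cv2,numpy as np
np.set_printoptions(precision=4,suppress=True)
s=ctrl.read_state();print(s['time'],s['ee_pos'],s['orientation'],s['opening'],ctrl.pinch_z)
for n in("scene","side"):
    cv2.imwrite(f"pics/{n}0.png",ctrl.grab_frame(n));p=ctrl.camera_params(n)
    print(n,p["camera_matrix"],p["R"],p["t"])
E
```

```text
0.0 [ 0.2539 -0.5705  0.2304] [-3.0712 -0.6528  0.0007] 0.08533140875850213 0.0187
scene [[493.7947   0.     320.0317]
 [  0.     493.7947 244.2364]
 [  0.       0.       1.    ]] [[ 0.7716  0.6359 -0.0123]
 [ 0.5228 -0.6451 -0.5572]
 [-0.3623  0.4236 -0.8303]] [-0.4404 -0.2115  1.4354]
side [[482.9026   0.     321.8939]
 [  0.     482.9026 230.469 ]
 [  0.       0.       1.    ]] [[-0.9029 -0.4298  0.0038]
 [-0.2651  0.5499 -0.7921]
 [ 0.3384 -0.7162 -0.6104]] [0.5061 0.1966 1.0586]
```

View pics/scene0.png

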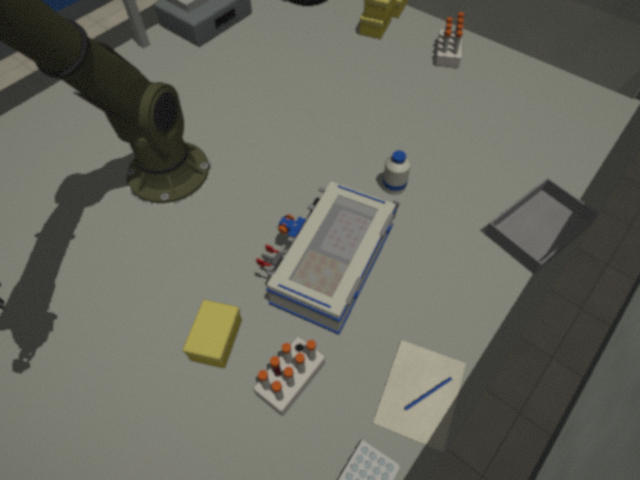

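View pics/side0.png

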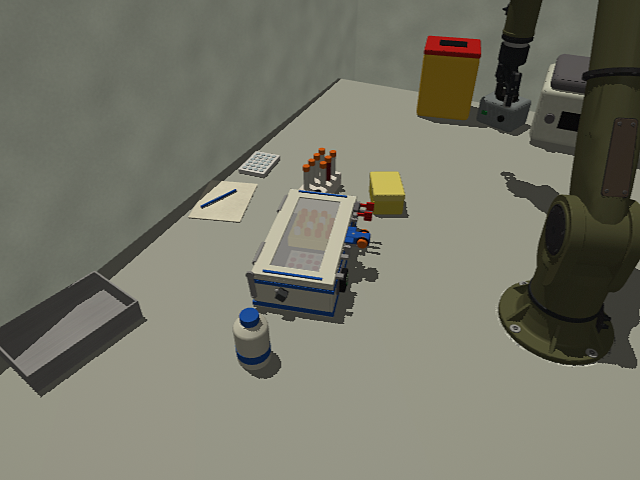

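```bash
python3 - <<'E'
import cv2,numpy as np
a=cv2.imread("pics/scene0.png")[180:340,240:405];b=cv2.imread("pics/side0.png")[180:320,240:400]
f=lambda i:cv2.resize(i,(400*i.shape[1]//i.shape[1],600*1)) 
a=cv2.resize(a,None,fx=2.42,fy=2.42,interpolation=2);b=cv2.resize(b,None,fx=2.42,fy=2.42,interpolation=2)
h=max(a.shape[0],b.shape[0]);o=np.zeros((h,a.shape[1]+b.shape[1],3),np.uint8);o[:a.shape[0],:a.shape[1]]=a;o[:b.shape[0],a.shape[1]:]=b
cv2.imwrite("pics/crop0.png",o);print(a.shape,b.shape)
for n in("scene","side"):
    i=cv2.imread(f"pics/{n}0.png");h=cv2.cvtColor(i,cv2.COLOR_BGR2HSV)
    for nm,lo,hi in(("red",(0,150,60),(5,255,255)),("red2",(172,150,60),(180,255,255)),("orange",(6,170,80),(15,255,255))):
        k,l,st,c=cv2.connectedComponentsWithStats(cv2.inRange(h,lo,hi))
        print(n,nm,[(c[j].round(1).tolist(),st[j].tolist()) for j in range(1,k) if st[j][4]>5 and 150<c[j][1]<300])
E
```

```text
(387, 399, 3) (339, 387, 3)
scene red [([269.5, 248.4], [267, 246, 7, 6, 22]), ([262.4, 262.4], [257, 259, 13, 7, 33])]
scene red2 [([260.7, 262.7], [259, 262, 5, 2, 6])]
scene orange [([282.6, 228.6], [279, 225, 8, 8, 44])]
side red [([368.1, 205.6], [360, 202, 14, 9, 58]), ([365.5, 214.5], [357, 211, 15, 8, 50])]
side red2 []
side orange [([332.5, 151.1], [330, 150, 6, 3, 16]), ([316.8, 154.1], [314, 153, 7, 3, 18]), ([328.0, 156.8], [325, 154, 7, 6, 22]), ([312.4, 159.7], [309, 158, 9, 4, 22]), ([323.0, 162.4], [320, 161, 7, 4, 24]), ([305.8, 165.9], [303, 164, 7, 6, 25]), ([323.3, 166.9], [322, 166, 4, 3, 9]), ([364.0, 229.3], [361, 229, 7, 2, 7]), ([361.6, 243.0], [357, 239, 10, 9, 61])]
```

View pics/crop0.png

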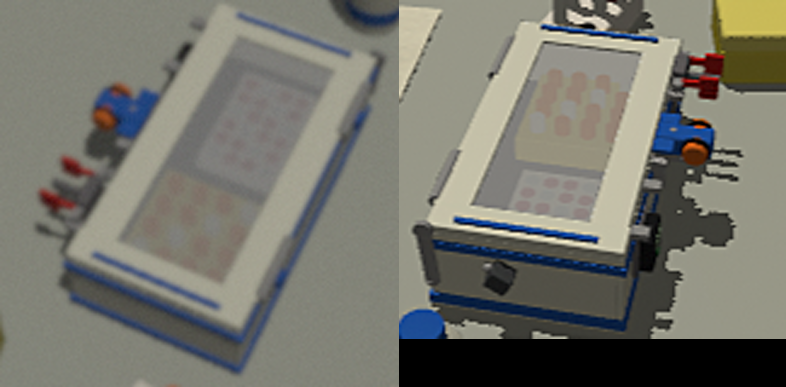

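The left half (scene) shows the shut carrier. The red tabs are at scene (269,248) and (262,262), on the carrier's right (−y) side. The orange button is at (283,229) and the lid corners are clear in both views. Next I fit the pose.

```bash
cat > h.py <<'E'
from station import ctrl
import cv2,numpy as np
from scipy.optimize import least_squares
from scipy.spatial.transform import Rotation as Ro
np.set_printoptions(precision=4,suppress=True)
def proj(n,X,p=None):
    p=p or ctrl.camera_params(n);c=X@p["R"].T+p["t"];u=c@p["camera_matrix"].T;return u[:,:2]/u[:,2:]
def world(P,q):
    x,y,a=q[:3];c,s=np.cos(a),np.sin(a);P=np.array(P,float)
    return np.c_[x+c*P[:,0]-s*P[:,1],y+s*P[:,0]+c*P[:,1],P[:,2]]
def totool(target,yaw_jaw):
    """tool-frame shift (mm) for the TCP to target and turn (deg) to set tool y along yaw_jaw"""
    s=ctrl.read_state();R=Ro.from_rotvec(s['orientation']).as_matrix();d=R.T@(np.array(target)-s['ee_pos'])*1e3
    t=R.T@[np.cos(yaw_jaw),np.sin(yaw_jaw),0];a=np.degrees(np.arctan2(-t[0],t[1]));a=(a+90)%180-90
    return d,a
E
python3 - <<'E'
from h import *
L=[(-.09,.17,.1),(.09,.17,.1),(.09,-.17,.1),(-.09,-.17,.1),(-.13,-.085,.101),(-.13,-.125,.101)]
O={"scene":[(331.7,182.1),(397,202.7),(339.2,315.5),(267.3,286.6),(269.5,248.4),(262.4,262.4)],
"side":[(335.5,284.1),(253.2,271.7),(294.1,189.1),(356.1,196.5),(365.5,214.5),(368.1,205.6)]}
P={n:ctrl.camera_params(n) for n in O}
f=lambda q:np.concatenate([proj(n,world(L,q),P[n])-np.array(O[n]) for n in O]).ravel()
r=least_squares(f,[.5,0,0],loss='soft_l1');print(r.x,np.degrees(r.x[2]));print(f(r.x).reshape(-1,2))
q=r.x;np.save("q.npy",q)
G=world([(-.13,-.105,.101),(-.13,0,.096)],q);print(G)
b=proj("scene",world([(-.13,-.02,.096)],q));print(b,"obs 282.6 228.6")
for g in G:
    print(totool(g-[0,0,-.1],q[2]+np.pi/2))
# bystanders: rough top points
for n,uv,z in(("scene",(213,320),.07),("scene",(289,365),.12),("scene",(398,157),.125)):
    p=P[n];d=p["R"].T@np.linalg.inv(p["camera_matrix"])@[*uv,1];c=-p["R"].T@p["t"];print(uv,c+d*(z-c[2])/d[2])
E
```

```text
[0.5702 0.0575 0.2473] 14.167289997971103
[[-1.516  -1.9332]
 [-1.2831  0.3115]
 [ 1.0494 -0.0716]
 [-0.397  -2.0424]
 [-0.1539  0.8972]
 [-1.3593  0.0506]
 [-3.056  -0.4214]
 [-3.7183  0.2355]
 [-5.029  -1.4363]
 [-0.5009 -1.3692]
 [ 1.2814  0.6812]
 [ 0.6275  0.5464]]
[[ 0.4698 -0.0761  0.101 ]
 [ 0.4441  0.0257  0.096 ]]
[[282.4052 230.0676]] obs 282.6 228.6
(array([ 398.378 , -363.877 ,   30.0833]), np.float64(9.83132665905967))
(array([ 416.3068, -467.3266,   35.2553]), np.float64(9.83132665905967))
(213, 320) [ 0.4791 -0.2601  0.07  ]
(289, 365) [ 0.6926 -0.2425  0.12  ]
(398, 157) [0.5425 0.356  0.125 ]
```

Emit:
drive_tool(steps=[[100, 0, 0, 0, 9.8], [100, 36, -47, 3, 0], [100, 36, -47, 3, 0], [100, 36, -47, 3, 0], [100, 36, -47, 3, 0], [100, 36, -47, 3, 0], [100, 36, -47, 3, 0], [100, 36, -47, 3, 0], [100, 36, -47, 3, 0], [100, 36, -47, 3, 0]])

```text
time: 1.35
ee_pos: [0.4649, -0.0798, 0.2041]
orientation: [3.117, 0.388, -0.0]
wrist_force: [1.5, -0.3, 0.1]
opening: 0.0852
```

```bash
python3 - <<'E'
from h import *
q=np.load("q.npy");s=ctrl.read_state();print(s['time'],s['ee_pos'],s['orientation'])
G=world([(-.13,-.105,.101),(-.13,0,.096)],q);print(totool(G[0]-[0,0,.0187],q[2]+np.pi/2))
p=ctrl.camera_params("wrist");i=ctrl.grab_frame("wrist")
import pickle;pickle.dump(p,open("w1.pkl","wb"));cv2.imwrite("pics/w1.png",i)
print(proj("wrist",G,p))
E
```

```text
1.35 [ 0.4649 -0.0798  0.2041] [ 3.1175  0.3876 -0.0001]
(array([  5.7146,  -2.3657, 121.8244]), np.float64(0.005636908449730527))
[[315.5338 234.0996]
 [155.4243 232.4015]]
```

View pics/w1.png

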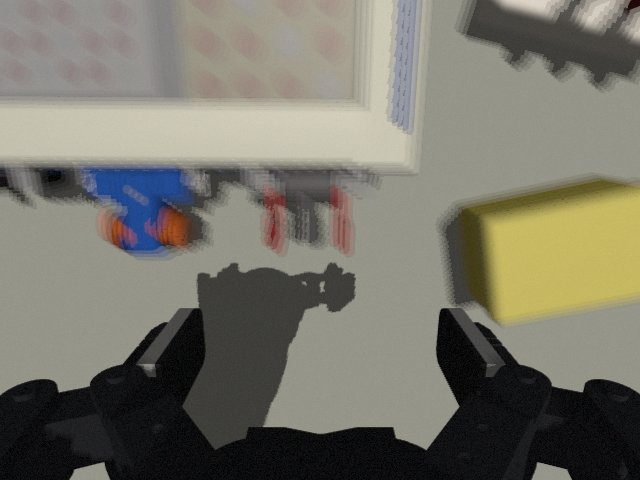

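The tabs show at about (274,220) and (341,220) and the buttons at (117,228) and (172,228). The picture is motion-blurred, so I retake it now that the arm is still.

Emit:
drive_tool(steps=[[100, 0, 0, 0, 0], [100, 0, 0, 0, 0]])

```text
time: 1.65
ee_pos: [0.4639, -0.0826, 0.2041]
orientation: [3.117, 0.386, -0.002]
wrist_force: [0.5, -0.4, -0.2]
opening: 0.0854
```

```bash
python3 - <<'E'
from h import *
q=np.load("q.npy");s=ctrl.read_state();print(s['ee_pos'])
p=ctrl.camera_params("wrist");i=ctrl.grab_frame("wrist");h=cv2.cvtColor(i,cv2.COLOR_BGR2HSV)
for nm,lo,hi in(("red",(0,150,60),(4,255,255)),("red2",(172,150,60),(180,255,255)),("orange",(5,170,80),(15,255,255))):
    k,l,st,c=cv2.connectedComponentsWithStats(cv2.inRange(h,lo,hi))
    print(nm,[(c[j].round(1).tolist(),st[j].tolist()) for j in range(1,k) if st[j][4]>30])
T=[(-.13+a,-.105+b,.114) for a in(-.01,.01) for b in (.024,-.024)]+[(-.13,b,.096) for b in(.024,-.024)]+[(-.09,-.17,.1)]
uv=proj("wrist",world(T,q),p);print(uv)
for u in uv: cv2.drawMarker(i,(int(u[0]),int(u[1])),(0,255,0),0,8,1)
cv2.imwrite("pics/w2.png",cv2.resize(i[130:290,60:440],None,fx=2.1,fy=2.1))
E
```

```text
[ 0.4639 -0.0826  0.2041]
red [([278.1, 225.1], [272, 193, 13, 61, 589]), ([344.6, 225.4], [339, 194, 12, 61, 534])]
red2 []
orange [([113.6, 230.8], [108, 214, 13, 35, 293]), ([179.9, 231.3], [168, 214, 25, 36, 740]), ([127.5, 235.3], [124, 225, 9, 21, 127]), ([159.8, 235.2], [156, 226, 8, 19, 89])]
[[272.4053 252.7147]
 [350.1408 252.4995]
 [271.188  221.1409]
 [350.7622 220.9229]
 [114.4513 230.1651]
 [187.8578 229.9634]
 [416.5577 168.0424]]
```

View pics/w2.png

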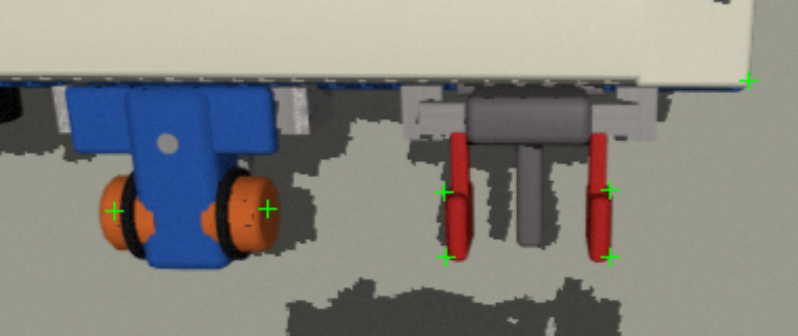

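The markers match the tabs and buttons within about 1 mm, so I descend on the lock and pinch.

Emit:
drive_tool(steps=[[100, 7, -5, 30, 0], [100, 0, 0, 50, 0], [100, 0, 0, 30, 0], [100, 0, 0, 12, 0], [100, 0, 0, 0, 0], [70, 0, 0, 0, 0], [50, 0, 0, 0, 0], [25, 0, 0, 0, 0], [25, 0, 0, 0, 0], [25, 0, 0, 0, 0]])

```text
time: 2.95
ee_pos: [0.4707, -0.075, 0.0838]
orientation: [3.117, 0.387, 0.003]
wrist_force: [-3.5, -1.0, 15.8]
opening: 0.0222
```

Emit:
drive_tool(steps=[[25, 0, 0, 0, 0], [25, 0, 0, 0, 0], [25, 0, 0, 0, 0]])

```text
time: 3.32
ee_pos: [0.4707, -0.075, 0.0838]
orientation: [3.117, 0.388, 0.003]
wrist_force: [-2.9, 0.4, 14.9]
opening: 0.0223
```

```bash
python3 - <<'E'
from h import *
q=np.load("q.npy");s=ctrl.read_state();print(s['time'],s['ee_pos'],s['wrist_force'],s['opening'])
G=world([(-.13,-.105,.101)],q);print(totool(G[0]-[0,0,.0187],q[2]+np.pi/2))
cv2.imwrite("pics/w3.png",ctrl.grab_frame("wrist"))
E
```

```text
3.325 [ 0.4707 -0.075   0.0838] [-2.9093  0.3969 14.8825] 0.022307798835446754
(array([-1.155 ,  0.8181,  1.4657]), np.float64(0.010673073425607527))
```

View pics/w3.png

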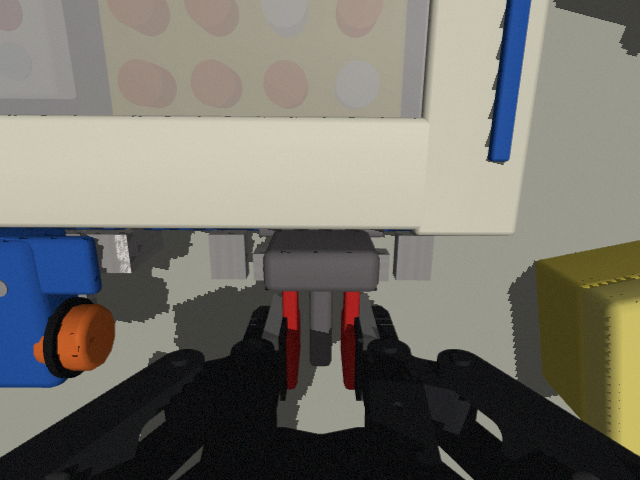

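The bolts are clear of both lugs and the tabs are drawn in at (283–360, 330). I release, rise and move over the handle.

Emit:
drive_tool(steps=[[100, 0, 0, 0, 0], [100, 0, 0, 0, 0], [100, 0, 0, 0, 0], [100, 0, 0, 0, 0], [100, 0, 0, -40, 0], [100, 0, 0, -40, 0], [100, 0, -50, 0, 0], [100, 0, -55, 0, 0], [100, 0, 0, 0, 0], [100, 0, 0, 0, 0]])

```text
time: 4.62
ee_pos: [0.4444, 0.0266, 0.1623]
orientation: [3.117, 0.389, -0.0]
wrist_force: [-0.7, -0.2, 0.2]
opening: 0.0856
```

```bash
python3 - <<'E'
from h import *
q=np.load("q.npy");s=ctrl.read_state();print(s['time'],s['ee_pos'],s['wrist_force'],s['opening'])
G=world([(-.13,0,.096)],q);print(totool(G[0]-[0,0,.0187],q[2]+np.pi/2))
p=ctrl.camera_params("wrist");i=ctrl.grab_frame("wrist")
T=[(-.13+a,-.105+b,.114) for a in(-.01,.01) for b in (.014,-.014)]+[(-.13,b,.096) for b in(.024,-.024)]
for u in proj("wrist",world(T,q),p): cv2.drawMarker(i,(int(u[0]),int(u[1])),(0,255,0),0,10,1)
cv2.imwrite("pics/w4.png",i)
E
```

```text
4.625 [0.4444 0.0266 0.1623] [-0.7333 -0.1958  0.2291] 0.0856441364540359
(array([-0.4445,  0.824 , 84.9702]), np.float64(0.066602780220677))
```

View pics/w4.png

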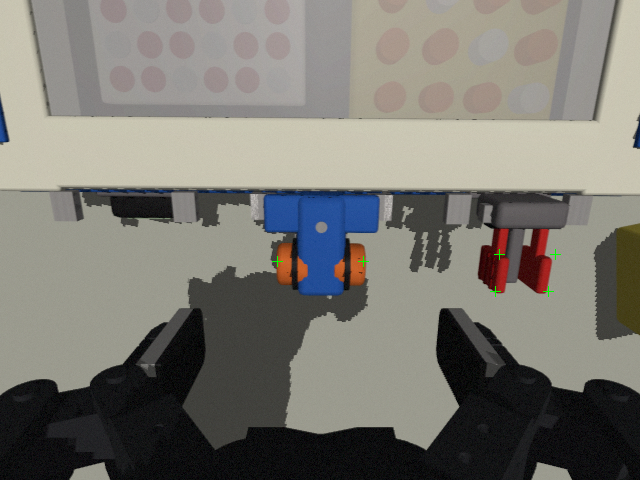

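The lock has stayed drawn in, since the tabs match the 28 mm markers, and the handle is centred. The handle's cross-piece ends about 20 mm from the button axis. I therefore grip 7 mm higher so the fingertips clear it when the lid is upright.

Emit:
drive_tool(steps=[[100, 0, 1, 40, 0], [100, 0, 0, 30, 0], [100, 0, 0, 8, 0], [100, 0, 0, 0, 0], [70, 0, 0, 0, 0], [50, 0, 0, 0, 0], [20, 0, 0, 0, 0], [20, 0, 0, 0, 0], [20, 0, 0, 0, 0], [20, 0, 0, 0, 0]])

```text
time: 5.92
ee_pos: [0.4452, 0.0268, 0.0856]
orientation: [-3.117, -0.389, -0.004]
wrist_force: [-3.0, 2.5, 12.9]
opening: 0.031
```

Emit:
drive_tool(steps=[[20, 0, 0, 0, 0], [20, 0, 0, 0, 0]])

```text
time: 6.18
ee_pos: [0.4452, 0.0268, 0.0856]
orientation: [-3.117, -0.389, -0.004]
wrist_force: [-3.6, 1.9, 12.1]
opening: 0.0313
```

```bash
python3 - <<'E'
from h import *
q=np.load("q.npy");s=ctrl.read_state();print(s['time'],s['ee_pos'],s['wrist_force'],s['opening'])
G=world([(-.13,0,.096)],q);print(totool(G[0]-[0,0,.0117],q[2]+np.pi/2))
t=np.radians([0,2,6,11,17,23,29,35,41,47,53,59,65,71,77,82,86,88.5,90])
print(np.degrees(t[1:]).round(),"\n",np.c_[-220*np.diff(np.cos(t)),-220*np.diff(np.sin(t))].round(1))
cv2.imwrite("pics/w5.png",ctrl.grab_frame("wrist"))
E
```

```text
6.175 [0.4452 0.0268 0.0856] [-3.5817  1.918  12.0521] 0.03127423640133796
(array([-1.3229,  0.8347,  1.2814]), np.float64(0.06209366379204084))
[ 2.  6. 11. 17. 23. 29. 35. 41. 47. 53. 59. 65. 71. 77. 82. 86. 88. 90.] 
 [[  0.1  -7.7]
 [  1.1 -15.3]
 [  2.8 -19. ]
 [  5.6 -22.3]
 [  7.9 -21.6]
 [ 10.1 -20.7]
 [ 12.2 -19.5]
 [ 14.2 -18.1]
 [ 16.  -16.6]
 [ 17.6 -14.8]
 [ 19.1 -12.9]
 [ 20.3 -10.8]
 [ 21.4  -8.6]
 [ 22.1  -6.3]
 [ 18.9  -3.5]
 [ 15.3  -1.6]
 [  9.6  -0.5]
 [  5.8  -0.1]]
```

View pics/w5.png

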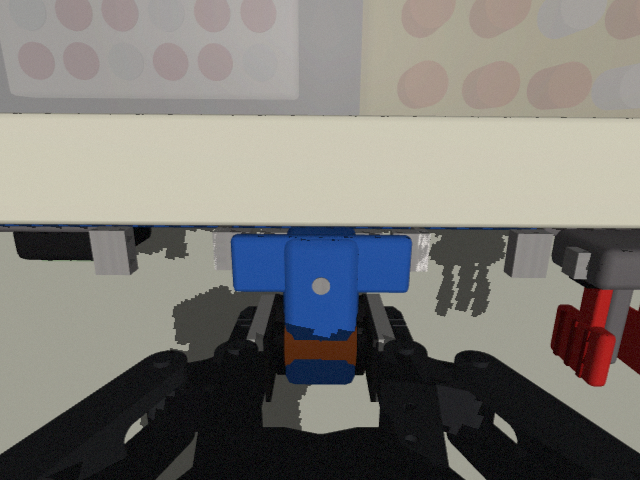

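The squeezed buttons are fully covered by the pads, at about (320,347). I start the lift and check the forces.

Emit:
drive_tool(steps=[[20, 0, 0, -4, 0], [20, 0, 0, -4, 0], [20, 0.5, 0, -7.5, 0], [20, 0.5, 0, -7.5, 0], [20, 1, 0, -9.5, 0], [20, 2, 0, -9.5, 0], [20, 2.5, 0, -11, 0], [20, 3, 0, -11, 0], [20, 0, 0, 0, 0]])

```text
time: 7.35
ee_pos: [0.454, 0.0289, 0.1487]
orientation: [-3.117, -0.388, -0.001]
wrist_force: [1.9, 5.2, -4.7]
opening: 0.0313
```

Emit:
drive_tool(steps=[[20, 4, 0, -11, 0], [20, 4, 0, -11, 0], [20, 5, 0, -10.5, 0], [20, 5, 0, -10.5, 0], [20, 6, 0, -10, 0], [20, 6, 0, -9.5, 0], [20, 7, 0, -9, 0], [20, 7, 0, -9, 0], [20, 8, 0, -8.5, 0], [20, 8, 0, -8, 0]])

```text
time: 8.6
ee_pos: [0.5116, 0.0431, 0.2455]
orientation: [-3.117, -0.388, 0.003]
wrist_force: [-0.7, 4.4, -5.5]
opening: 0.031
```

```bash
cat > arc.py <<'E'
from h import *
q=np.load("q.npy");s=ctrl.read_state();c,sn=np.cos(q[2]),np.sin(q[2])
d=s['ee_pos']-[q[0],q[1],0];x=c*d[0]+sn*d[1]-.09;z=s['ee_pos'][2]+.0104-.096
th=np.arctan2(z,-x);print("t",s['time'],"theta",np.degrees(th),"r",np.hypot(x,z),"y",-sn*d[0]+c*d[1],"F",s['wrist_force'],"M",s['moment'],s['opening'])
t=np.r_[th,np.arange(np.degrees(th)//3*3+3,91,3)*np.pi/180]
print(np.c_[np.degrees(t[1:]),-1e3*(.22*np.cos(t[1:])+x+0*t[1:])*1,-1e3*(.22*np.sin(t[1:])-z)].round(1))
E
python3 arc.py
```

```text
t 8.6 theta 46.75672546920749 r 0.2194645417780612 y 0.00035942863834603593 F [-0.6906  4.384  -5.5316] M [ 1.0396  0.3103 -0.1278] 0.031007097285555566
[[ 48.    3.1  -3.6]
 [ 51.   11.9 -11.1]
 [ 54.   21.  -18.1]
 [ 57.   30.5 -24.6]
 [ 60.   40.4 -30.7]
 [ 63.   50.5 -36.2]
 [ 66.   60.9 -41.1]
 [ 69.   71.5 -45.5]
 [ 72.   82.4 -49.4]
 [ 75.   93.4 -52.6]
 [ 78.  104.6 -55.3]
 [ 81.  115.9 -57.4]
 [ 84.  127.4 -58.9]
 [ 87.  138.8 -59.8]
 [ 90.  150.4 -60.1]]
```

Emit:
drive_tool(steps=[[20, 3, 0, -3.5, 0], [20, 9, 0, -7.5, 0], [20, 9, 0, -7, 0], [20, 9.5, 0, -6.5, 0], [20, 10, 0, -6, 0], [20, 10, 0, -5.5, 0], [20, 10.5, 0, -5, 0], [20, 10.5, 0, -4.5, 0], [20, 11, 0, -4, 0], [20, 0, 0, 0, 0]])

```text
time: 9.85
ee_pos: [0.593, 0.0632, 0.2953]
orientation: [3.117, 0.388, 0.002]
wrist_force: [-4.0, 1.9, 0.9]
opening: 0.031
```

```bash
python3 arc.py
```

```text
t 9.85 theta 72.40405002177881 r 0.2199603562633432 y -0.00011327358604843515 F [-4.0355  1.8929  0.9107] M [ 0.4091  0.8102 -0.1199] 0.031011920174813457
[[ 75.    9.6  -2.8]
 [ 78.   20.8  -5.5]
 [ 81.   32.1  -7.6]
 [ 84.   43.5  -9.1]
 [ 87.   55.  -10. ]
 [ 90.   66.5 -10.3]]
```

Emit:
drive_tool(steps=[[20, 9.5, 0, -3, 0], [20, 11, 0, -2.5, 0], [20, 11.5, 0, -2, 0], [20, 11.5, 0, -1.5, 0], [20, 11.5, 0, -1, 0], [20, 6, 0, 0, 0], [20, 6, 0, 0, 0], [20, 0, 0, 0, 0], [20, 0, 0, 0, 0], [20, 0, 0, 0, 0]])

```text
time: 11.1
ee_pos: [0.6584, 0.0793, 0.3059]
orientation: [3.117, 0.387, 0.005]
wrist_force: [-2.2, 0.2, 6.3]
opening: 0.0312
```

```bash
python3 arc.py; python3 - <<'E'
from h import *
a=ctrl.grab_frame("scene");b=ctrl.grab_frame("side");w=ctrl.grab_frame("wrist")
o=np.zeros((600,800,3),np.uint8);o[:300,:400]=cv2.resize(a[120:420,160:560],(400,300));o[:300,400:]=cv2.resize(b[100:400,160:560],(400,300));o[300:,:400]=cv2.resize(w,(400,300))
o[300:,400:]=cv2.resize(a[180:330,220:420],(400,300));cv2.imwrite("pics/end.png",o)
E
```

```text
t 11.1 theta 90.23008000718004 r 0.22028527931024788 y -0.0005285332396768559 F [-2.2375  0.1642  6.2894] M [-0.1092  0.4836 -0.102 ] 0.03118207241671906
[]
```

View pics/end.png

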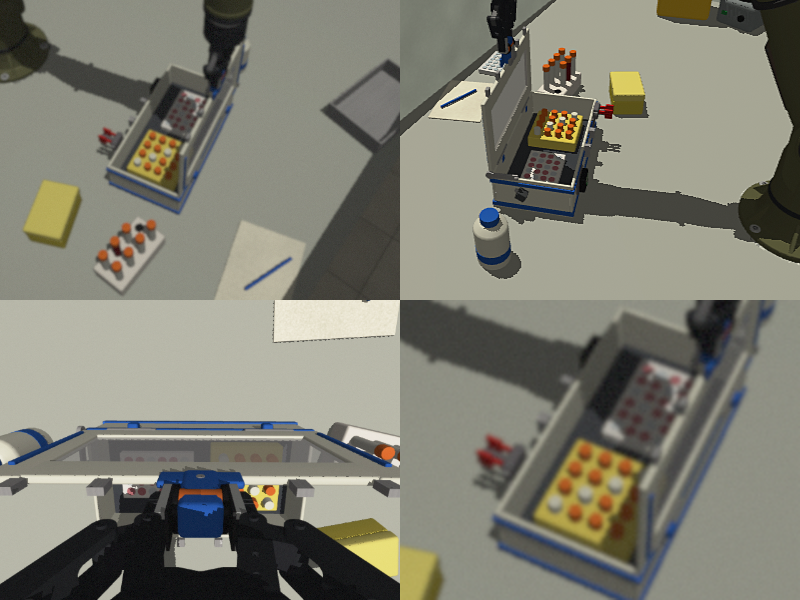

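The lid stands upright in the grip, with the handle at (205,490) in the wrist view. The lock is drawn in and the tip box, rack and bottle are where they were. I hand in.

```bash
python3 -c "
from station import ctrl
s=ctrl.read_state();print(s['joint_velocities'],s['opening']);print(ctrl.hand_in())"
```

```text
[-0.0011786  -0.00079493 -0.00135016 -0.00013348  0.00079439 -0.00014194
 -0.00102235] 0.03127390800630635
the job is handed in; nothing more can be done
None
```

The sample carrier is open, and I handed the job in at about 11 s with the gripper still squeezing the handle and holding the lid upright.

- **Lock:** I pinched the red tabs fully together and let go. The next wrist picture showed they had stayed drawn in, with the bolts clear of the lid's lugs.
- **Lid:** I squeezed the orange buttons and swung the lid up past the detent. The tool followed a 0.220 m radius about the hinge and ended at about 90°.
- **Last checks:** The arm was still and the wrist force was about 7 N. The final pictures show the lid upright, the lock still drawn in, and the tip box, tube rack and bottle standing. I judged the bystanders by eye and did not measure whether they had shifted.
- **Readings that disagreed:** The gripper opening read smaller than the nominal widths: 22 mm against 28 mm on the tabs, and 31 mm against 34 mm on the buttons. I put this down to how the fingers read under load. The pictures and the lid swinging freely support that both were fully pressed.

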